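# Hang the steel holder on the tool board's screw by its keyhole

## Robot

A 6-joint arm with a two-finger parallel gripper is mounted at the origin on a cart in front of the work surface, level with it; the furniture and walls round the work are solid. World frame = base frame: x ahead of the robot, y to its left, z up, the work surface at z = 0. Lengths are in mm, angles in degrees, forces in N, time in s.
With the tool pointing down it reaches from about 350 to 850 mm from the base axis. Payload 8.1 kg.
Tool frame: the origin (TCP) lies midway between the tips of the shut fingers; the grasp point (between the pads) lies 19 mm behind it; z points along the fingers, y is the line along which they close (so a half turn about z gives the same grasp; the last joint's range is limited). The gripper opens to 85 mm and grips with 20 to 120 N. Pads are 22 mm wide; open, the fingers measure 114 mm over their backs; the gripper's body (76 mm by 85 mm) begins 54 mm behind the grasp point. The pads swing forward as they close: fully open they stand 13 mm farther back than shut.
Start: joints at [61.57, 7.471, 85.268, -0, 87.261, -4.893], TCP at [239.585, 550.095, 231.292] pointing down, gripper open.
Joint ranges: [-169.43, 169.43], [-51.17, 129.36], [1.28, 143.12], [-76.62, 256.62], [0, 156.53], [-152.29, 152.29]. Speed limits (degrees/s): [136.94, 136.94, 159.86, 180, 180, 180].

## Interface

Orientations are given as [roll, pitch, yaw] about the fixed x, y, z axes, in that order (R = Rz(yaw) Ry(pitch) Rx(roll)).
In Python, from bench import r gives the robot as it stands. The module is installed in compiled form; this text tells all that it offers.
- The arm moves only by the tool jog_arm, never from a script. Its argument "rows" is a list of rows, each a list of 2 entries, a list of its own where there are three numbers: the shift along the tool's x, y, z in mm, then the turn, a rotation vector about the tool's x, y, z in rad. A call has 1 to 10 rows; each row is the pose to reach, as a shift and turn from the pose commanded when the call began, along the tool's axes at that moment; what a row does not reach only later rows make up. A row lasts 1/10 s, in which the tool goes at most 50 mm and 8.59 degrees, less where a joint would pass 70% of its speed; a pose out of reach is approached as far as the arm can. A call with a gripper value outside its range is refused whole. "grip" is the finger opening in mm, from 0 to 85.4, set as the call begins (left out, the last holds). The fingers move at their own pace and stop on an object; "force" is the grip in N (left out, the last holds). Time passes only in rows, so rows that repeat a pose let the fingers close. It gives the time, the measured TCP pose, the force, the opening and the grip force at its end, in the units of the state.
- r.sense(): the state, without advancing time (a new reading comes with each control period).
- r.snapshot(name): name is "scene" or "top" or "wrist"; returns (picture, depth): 384x512x3 uint8, blue, green, red; 384x512 float32, mm along the optical axis (not along the pixel's ray), 0 where there is no reading.
- r.camera_params(name): a dict with "fx", "fy", "cx", "cy" (pixels), "pose" (4x4, takes a point from camera to world coordinates); the wrist camera has in their place "tool_from_camera" (4x4, takes a point from camera to tool coordinates, whose origin is the TCP and whose axes are the flange's). Camera axes: x right, y down, z forward; pixel columns grow to the right and rows downward; lengths in mm; the calibration is good to about 2 mm. A picture is of the moment at which its call begins: read the wrist's pose just before it. camera_params takes no time and is no camera call.
- r.hand_in(): hands the job in; it is judged then, once.
The state is a dict: "time": time; "joint_pos": joint angles; "qd": joint speeds; "joint_efforts": joint torques, N m; "tool_pos": TCP position; "tcp_rot": TCP orientation; "ft_force": force on the tool from outside, world axes, zero at the start; "wrist_torque": the same for the moment, N m; "finger_gap": finger opening in mm; "grip_force": force on a finger pad.
Only numpy, scipy, OpenCV 4.12 (cv2) and the standard library are available. Lean on these libraries where they do the work, as an engineer would, in place of code of your own. Each camera call takes 0.05 s, during which the arm holds its last target. There are 200 camera calls.

## Task

Hang the empty sheet-steel holder back on the tool board: bring the round end of the keyhole in its back sheet over the head of the screw that stands out of the board, then draw the holder straight down until the screw sits in the top end of the narrow slot. Leave it hanging by itself, upright and flat against the board; ease it on without ramming the board, and leave the other things on the bench as they stand.

Things in the scene. Friction and masses are not known exactly. Their poses are not given: they have to be found in the camera images.
- board: Upright plywood tool board, fixed; 280 mm wide, 18 mm thick, top edge 235 mm above the bench. Foot plank 18 mm high reaches 36 mm in front of its front face. Origin on the bench under its middle; x points through the board, away from its front; y to the left as one faces its front; z up. Front face: x = -0.009. In its right half a roll of tape, 96 mm wide, centre y = -0.085, z = 0.164, on a peg 44 mm long.
- screw_place (a point): Point on the board's front face (board axes), 60 mm left of its middle, 185 mm up. A single screw stands out near it, driven by eye: its axis is up to 11 mm off this point in y and in z, and must be seen or felt. It stands out square: pan head 13 mm across and 5 mm thick, shank 6 mm; 6.5 mm of clear shank between board and head, so the head's front is 11.5 mm off the board.
- holder_mid (a point): Centre of the holder's pocket, 40 mm above its underside. The holder is a loose open-topped box of 3 mm sheet steel, about 0.2 kg, upright on the bench at the start: 54 mm wide (y), 60 mm deep (x), pocket walls 80 mm high. x points to its back sheet (the side that must face the board), z up. Hold it across its 54 mm width, fingers outside the flat side walls.
- holder_hole (a point): Centre of the keyhole's round hole (18 mm across), on the rear face of the holder's back sheet: x +0.030, y 0, z +0.058 from holder_mid, same axes. The back sheet is 54 mm wide, 3 mm thick and 130 mm high, plain below the hole.
- holder_eye (a point): Top end of the keyhole: centre of the half round that ends the 9 mm wide slot, which runs straight up from the round hole. On the rear face of the back sheet, 17 mm above holder_hole, same axes. When the holder hangs, the screw's shank is here.
- cup: Clear mixing cup, 89 mm across, 108 mm high, loose bystander. Origin under its centre.
- bottle: Dropper bottle, 42 mm across, 110 mm high, loose bystander. Origin under its centre.
- marker_dark: Black felt marker lying on the bench, 16 mm by 140 mm (along its y), 18 mm high, loose bystander. Origin under its centre.
- brush: Flat paint brush lying on the bench, 42 mm by 214 mm (along its y), 22 mm high, loose bystander. Origin under its centre.

How it is judged (in metres and radians):
At the end, for the whole second after the job is handed in: The holder hangs on the screw by itself, at rest: holder_eye is within 5 mm of the board's front face, within 16 mm in y and 17 mm in z of screw_place; the holder is upright and square to the board within 0.15 rad (x of holder_eye in the frame of screw_place between -0.005 and 0.002 m and y of holder_eye in the frame of screw_place between -0.016 and 0.016 m and z of holder_eye in the frame of screw_place between -0.017 and 0.017 m and angle between holder_mid's own z axis and vertical below 0.15 rad and angle between the x axis of holder_mid and the x axis of screw_place, either way round below 0.15 rad); the robot touches nothing.
It fails at once if the board is rammed: pushed with more than 60 N (contact force between board and anything else above 60 N).
It fails at once if a bystander (cup, bottle, black marker or brush) is shifted by more than 30 mm or knocked over (distance of any of cup, bottle, marker_dark, brush from where it was at the start of the episode above 0.03 m or angle between any of cup, bottle's own z axis and vertical above 0.5 rad).
It also fails if it takes over 67 s, if anything falls off the work surface, if the arm or the gripper's body presses on something with over 40 N, if the wrist force passes 120 N, or if a joint passes its speed limit or range.

## Working session

There is one attempt and no reset: what is moved stays moved. The work goes in short steps, Python scripts to look and compute and a tool call to move; the robot and the scene stay as the last step left them, time stands still between calls to the robot, and variables do not carry over. Pictures are saved under pics/ and viewed, at most 10 in all, crops included, and the job is handed in when it is done.

Besides the shell and the picture viewer there is one more tool, called as a command line: name --argument value ..., lists and objects as JSON in quotes. jog_arm: Moves the arm, as the interface text tells. Its arguments: {"type":"object","properties":{"rows":{"type":"array"},"grip":{"type":"number"},"force":{"type":"number"}},"required":["rows"]}

```bash
mkdir -p pics; cat > h.py <<'E'
import numpy as np, cv2
from bench import r
def P(name,u,v,d,cp=None,T=None):
    c=r.camera_params(name); p=np.array([(u-c['cx'])/c['fx']*d,(v-c['cy'])/c['fy']*d,d,1])
    M=np.array(c['pose']) if name!='wrist' else T@np.array(c['tool_from_camera'])
    return (M@p)[:3]
E
python3 - <<'E'
from h import *
print(r.sense())
for n in('scene','top'):
    im,d=r.snapshot(n); cv2.imwrite(f'pics/{n}.png',im); np.save(n,d); cv2.imwrite(f'pics/{n}b.png',cv2.resize(im,(800,600)))
    c=r.camera_params(n);print(c)
E
```

```text
{'time': 0.0, 'joint_pos': array([ 6.15703495e+01,  7.51501444e+00,  8.53311340e+01, -5.58793184e-04,
        8.72593388e+01, -4.89347256e+00]), 'qd': array([-0.01249544, -0.07929178,  0.09789742,  0.0500973 , -0.08296826,
        0.06194256]), 'joint_efforts': array([-2.04269425e-03, -5.69417524e+01, -5.00540578e+01, -6.34327862e-04,
        1.52619526e-02, -1.64378821e-05]), 'tool_pos': array([239.32095356, 549.60552524, 230.22761147]), 'tcp_rot': array([-1.79894850e+02, -8.44234939e-03,  1.56463842e+02]), 'ft_force': array([ 0.13314422,  0.40580837, -0.60778213]), 'wrist_torque': array([-0.01030195,  0.04580535,  0.02489769]), 'grip_force': 0.0, 'finger_gap': 85.32852018494316}
{'fx': 489.1460467114481, 'fy': 489.1460467114481, 'cx': 265.2888654020736, 'cy': 185.1853087276923, 'pose': array([[ 6.82600390e-01, -5.53812216e-01,  4.76811009e-01,
        -8.75922118e+01],
       [-7.30603358e-01, -5.31975574e-01,  4.28042897e-01,
        -6.15596423e+02],
       [ 1.65964248e-02, -6.40541973e-01, -7.67743798e-01,
         1.13722777e+03],
       [ 0.00000000e+00,  0.00000000e+00,  0.00000000e+00,
         1.00000000e+00]])}
{'fx': 359.1957492149137, 'fy': 359.1957492149137, 'cx': 255.82655114065108, 'cy': 195.0311524718571, 'pose': array([[-2.47704598e-02, -9.85587956e-01,  1.67340387e-01,
         3.32513036e+02],
       [-9.99187995e-01,  2.97294516e-02,  2.71939337e-02,
        -8.16010124e+01],
       [-3.17769515e-02, -1.66530900e-01, -9.85524066e-01,
         1.33304410e+03],
       [ 0.00000000e+00,  0.00000000e+00,  0.00000000e+00,
         1.00000000e+00]])}
```

View pics/sceneb.png

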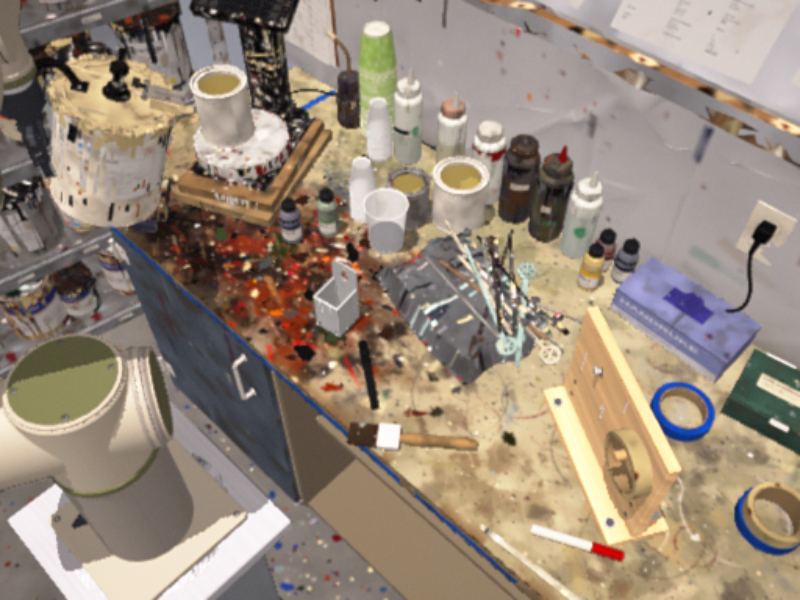

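View pics/topb.png

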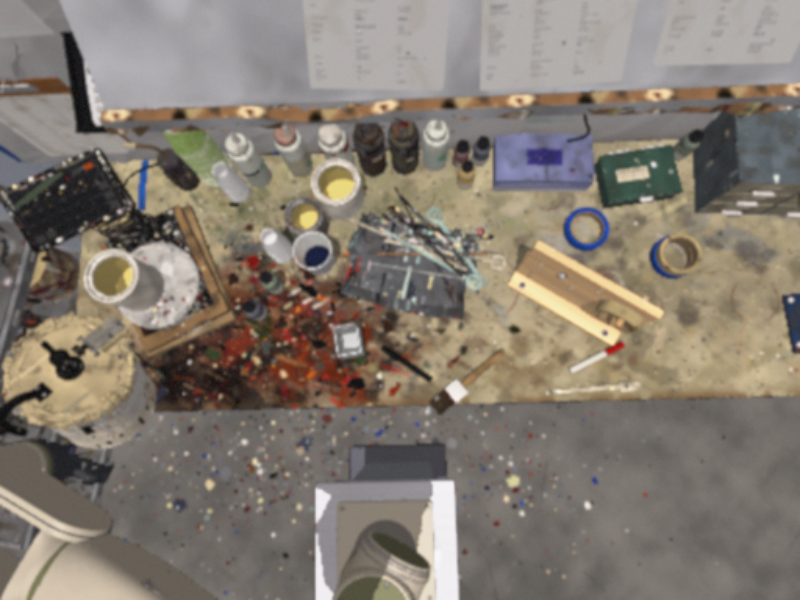

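The scene shows the holder at about (340,300), its tall back sheet at the far side. The screw is at (598,371) on the board, with the tape at (628,460). The top view shows the board from (540,245) to (660,315), and the holder at (348,340).

```bash
python3 - <<'E'
from h import *
s=cv2.imread('pics/scene.png');t=cv2.imread('pics/top.png')
def cr(im,x,y,w,h,k): return cv2.resize(im[y:y+h,x:x+w],None,fx=k,fy=k,interpolation=cv2.INTER_CUBIC)
a=cr(s,190,155,50,66,8)[:, :400]; b=cr(s,345,190,100,132,4)
cv2.imwrite('pics/c1.png',np.hstack([a,b]))  # 800x528
c=cr(t,195,195,50,50,8); e=cr(t,320,145,110,110,400/110)
cv2.imwrite('pics/c2.png',np.hstack([c,e]))
E
```

```text
(no output)
```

View pics/c1.png

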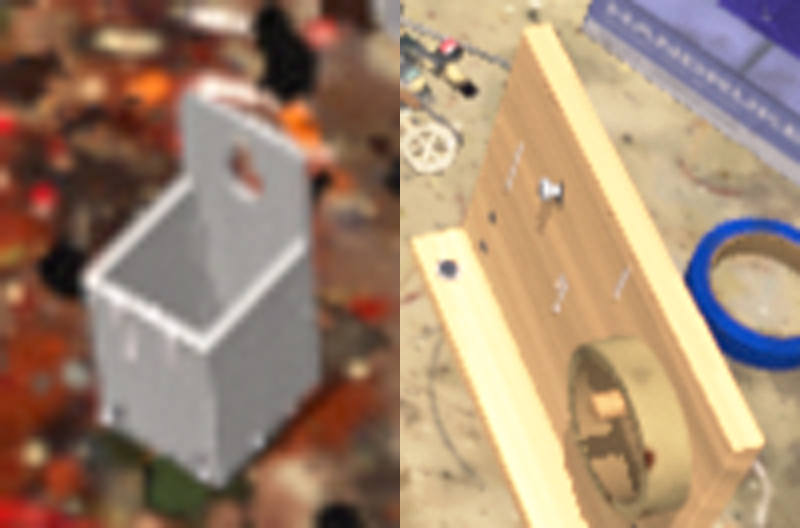

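View pics/c2.png

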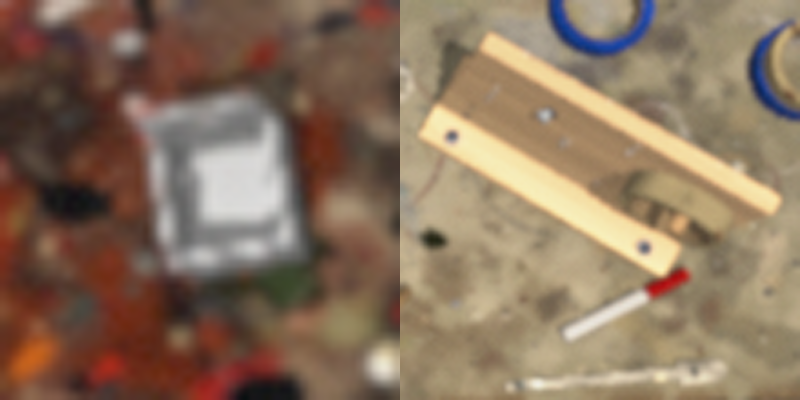

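The crops give rim corners in crop a at (92,280), (207,345) and (303,240). The back sheet's top corners are at (185,90) and (307,158). The screw head is at (550,190), and the board's top front edge runs from (527,25) to (745,450).

```bash
cat >> h.py <<'E'
def ray(n,u,v,z):
    c=r.camera_params(n);M=np.array(c['pose']);d=M[:3,:3]@[(u-c['cx'])/c['fx'],(v-c['cy'])/c['fy'],1]
    return M[:3,3]+d*(z-M[2,3])/d[2]
E
python3 - <<'E'
from h import *
np.set_printoptions(precision=1,suppress=True)
A=lambda x,y:(190+x/8,155+y/8);B=lambda x,y:(345+(x-400)/4,190+y/4)
C=lambda x,y:(195+x/8,195+y/8);D=lambda x,y:(320+(x-400)*.275,145+y*.275)
ds=np.load('scene.npy')
for k,q,z in[('FL',A(92,280),80),('FR',A(207,345),80),('BR',A(303,240),80),('tL',A(185,90),130),('tR',A(307,158),130),('botFR',A(215,485),0),('b1',B(527,25),235),('b2',B(745,450),235),('b1r',B(550,22),235),('b2r',B(763,440),235)]:
    print(k,ray('scene',*q,z), P('scene',*q,ds[int(q[1]),int(q[0])]))
for k,q,z in[('tL',C(140,110),130),('tR',C(270,95),130),('FL',C(172,268),80),('FR',C(305,255),80),('b1',D(480,48),235),('b2',D(770,213),235),('b1r',D(490,33),235),('b2r',D(782,197),235),('screw',D(544,115),185)]:
    print(k,ray('top',*q,z))
u,v=B(550,190);print('screw',ray('scene',u,v,185),ray('scene',u,v,175),ray('scene',u,v,195),P('scene',u,v,ds[int(v),int(u)]))
# board plane fit from depth, region of plain front face
pts=np.array([P('scene',*B(x,y),ds[int(B(x,y)[1]),int(B(x,y)[0])]) for x in range(500,640,4) for y in range(130,330,4) if (x-527)<.5*(y-60) and (x-470)>(y-220)*.45 and abs(x-550)+abs(y-200)>45])
m=np.median(pts,0);n=np.linalg.svd(pts-pts.mean(0))[2][2];print(len(pts),pts.mean(0),n,np.std((pts-pts.mean(0))@n))
w=r.camera_params('wrist');print(w)
E
```

```text
FL [433.2  90.1  80. ] [432.7  89.5  80.9]
FR [441.1  40.2  80. ] [441.5  40.8  79.1]
BR [496.6  50.2  80. ] [496.9  50.5  79.5]
tL [487.8  96.6 130. ] [564.2 191.1  -3.8]
tR [495.3  43.9 130. ] [570.9 129.4  -0.7]
botFR [439.1  41.    0. ] [440.2  42.4  -2.4]
b1 [ 630.8 -326.4  235. ] [ 817.3 -251.3    0.8]
b2 [ 479.5 -563.8  235. ] [ 479.4 -563.8  235.2]
b1r [ 642.2 -335.   235. ] [ 831.4 -262.2    1.1]
b2r [ 490.6 -567.6  235. ] [ 491.2 -567.5  234.2]
tL [494.1  99.6 130. ]
tR [498.9  44.3 130. ]
FL [430.8  93.5  80. ]
FR [434.9  35.1  80. ]
b1 [ 627.8 -324.1  235. ]
b2 [ 477.4 -555.8  235. ]
b1r [ 640.8 -333.5  235. ]
b2r [ 490.6 -567.1  235. ]
screw [ 577.8 -387.8  185. ]
screw [ 577.3 -391.3  185. ] [ 584.3 -388.9  175. ] [ 570.3 -393.6  195. ] [ 576.5 -391.5  186.2]
1077 [ 565.3 -411.2  156.3] [-0.8  0.6 -0.3] 18.3190845335029
{'fx': 318.0110637665765, 'fy': 318.0110637665765, 'cx': 255.76970449294083, 'cy': 189.65171991581744, 'tool_from_camera': array([[   0. ,   -1. ,   -0.3,   73.4],
       [   1. ,    0. ,   -0. ,   -0.8],
       [   0. ,   -0.3,    1. , -141.7],
       [   0. ,    0. ,    0. ,    1. ]])}
```

```bash
cat >> h.py <<'E'
from scipy.spatial.transform import Rotation as Ro
np.set_printoptions(precision=3,suppress=True)
def pose(s=None):
    s=s or r.sense(); return np.array(s['tool_pos']),Ro.from_euler('xyz',s['tcp_rot'],degrees=True)
def Rt(psi,th=20):
    c,s=np.cos(np.radians([psi,th])),np.sin(np.radians([psi,th]))
    z=np.array([c[0]*s[1],s[0]*s[1],-c[1]]);x=np.array([-c[0]*c[1],-s[0]*c[1],-s[1]])
    return Ro.from_matrix(np.c_[x,np.cross(z,x),z])
def go(p,R):
    p0,R0=pose(); print('shift',R0.inv().apply(np.array(p)-p0),'turn',(R0.inv()*R).as_rotvec())
E
python3 - <<'E'
from h import *
psi=8;c=np.array([465,69.,0]);f=np.array([np.cos(np.radians(psi)),np.sin(np.radians(psi)),0])
go(c+f*-45+[0,0,160],Rt(psi))
E
```

```text
shift [-360.482 -373.991   70.924] turn [-0.098 -0.341 -0.545]
```

jog_arm --rows '[[[-40, -40, 0], [0, 0, -0.05]], [[-75, -75, 0], [-0.02, -0.07, -0.11]], [[-110, -110, 0], [-0.03, -0.1, -0.16]], [[-145, -145, 0], [-0.04, -0.14, -0.22]], [[-180, -180, 5], [-0.05, -0.17, -0.27]], [[-215, -215, 10], [-0.06, -0.2, -0.33]], [[-250, -250, 20], [-0.07, -0.24, -0.38]], [[-285, -285, 30], [-0.08, -0.27, -0.44]], [[-320, -320, 45], [-0.09, -0.31, -0.49]], [[-350, -355, 60], [-0.098, -0.341, -0.545]]]'

```text
time: 1.1
tool_pos: [416.8, 90.8, 173.4]
tcp_rot: [179.9, 20.1, -172.0]
ft_force: [1.3, 0.7, -0.8]
finger_gap: 85.4
grip_force: 0.0
```

jog_arm --rows '[[[0, 0, 0], [0, 0, 0]], [[0, 0, 0], [0, 0, 0]], [[0, 0, 0], [0, 0, 0]]]'

```text
time: 1.4
tool_pos: [416.3, 93.3, 174.2]
tcp_rot: [179.8, 20.0, -172.2]
ft_force: [0.2, 0.2, 0.4]
finger_gap: 85.4
grip_force: 0.0
```

```bash
python3 - <<'E'
from h import *
p,R=pose();print(p,R.as_euler('xyz',degrees=True))
im,d=r.snapshot('wrist');cv2.imwrite('pics/w1.png',im);np.save('w1',d);np.savez('w1p',p=p,R=R.as_matrix())
E
```

```text
[416.34   93.265 174.164] [ 179.808   19.964 -172.207]
```

View pics/w1.png

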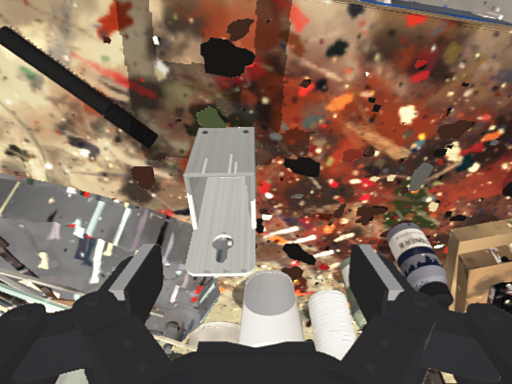

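The wrist view shows the holder's front rim from (187,177) to (256,177) and its back sheet's top edge from (190,275) to (257,273). The keyhole is at (223,243).

```bash
cat >> h.py <<'E'
def wray(p,R,u,v,pt,n):
    c=r.camera_params('wrist');M=np.eye(4);M[:3,:3]=R;M[:3,3]=p;M=M@np.array(c['tool_from_camera'])
    d=M[:3,:3]@[(u-c['cx'])/c['fx'],(v-c['cy'])/c['fy'],1]; o=M[:3,3]
    return o+d*(np.dot(np.array(pt)-o,n)/np.dot(d,n))
E
python3 - <<'E'
from h import *
k=np.load('w1p.npz');z=[0,0,1.]
for u,v,h in[(187,176.5,80),(256,176.5,80),(190,275,130),(257,273,130)]: print(wray(k['p'],k['R'],u,v,[0,0,h],z))
psi=8;f=np.array([np.cos(np.radians(psi)),np.sin(np.radians(psi)),0])
E
```

```text
[443.743  43.034  80.   ]
[436.476  95.624  80.   ]
[497.531  54.287 130.   ]
[488.44  103.523 130.   ]
```

```bash
python3 - <<'E'
from h import *
psi=9;c=np.array([466,72.5,0]);f=np.array([np.cos(np.radians(psi)),np.sin(np.radians(psi)),0])
R=Rt(psi);go(c+f*-1.5+[0,0,37]-130*R.as_matrix()[:,2],R);go(c+f*-1.5+[0,0,37],R)
E
```

```text
shift [  4.931 -29.016  14.275] turn [-0.003 -0.    -0.018]
shift [  4.887 -28.589 144.274] turn [-0.003 -0.    -0.018]
```

jog_arm --rows '[[[2.5, -15, 7], [0, 0, -0.01]], [[5, -29, 14], [0, 0, -0.018]], [[5, -29, 35], [0, 0, -0.018]], [[5, -29, 60], [0, 0, -0.018]], [[5, -29, 85], [0, 0, -0.018]], [[5, -29, 110], [0, 0, -0.018]], [[5, -29, 130], [0, 0, -0.018]], [[5, -29, 144], [0, 0, -0.018]], [[5, -29, 144], [0, 0, -0.018]], [[5, -29, 144], [0, 0, -0.018]]]'

```text
time: 2.45
tool_pos: [464.1, 72.0, 36.8]
tcp_rot: [-179.8, 19.9, -170.9]
ft_force: [0.2, 0.1, 0.8]
finger_gap: 85.5
grip_force: 0.0
```

jog_arm --rows '[[[0, 0, 0], [0, 0, 0]], [[0, 0, 0], [0, 0, 0]], [[0, 0, 0], [0, 0, 0]], [[0, 0, 0], [0, 0, 0]], [[0, 0, 0], [0, 0, 0]], [[0, 0, 0], [0, 0, 0]], [[0, 0, 0], [0, 0, 0]], [[0, 0, 0], [0, 0, 0]]]' --grip 40 --force 40

```text
time: 3.25
tool_pos: [465.2, 70.4, 38.0]
tcp_rot: [-179.8, 20.1, -171.1]
ft_force: [-4.2, 2.4, 7.5]
finger_gap: 53.5
grip_force: 43.7
```

```bash
python3 - <<'E'
from h import *
s=r.sense();p,R=pose(s);print(p,s['tcp_rot'],s['ft_force'])
im,d=r.snapshot('wrist');cv2.imwrite('pics/w2.png',cv2.resize(im[100:384,120:400],None,fx=2.1,fy=2.1));np.save('w2',d);np.savez('w2p',p=p,R=R.as_matrix())
E
```

```text
[465.248  70.406  38.036] [-179.797   20.085 -171.1  ] [-4.218  2.358  7.511]
```

View pics/w2.png

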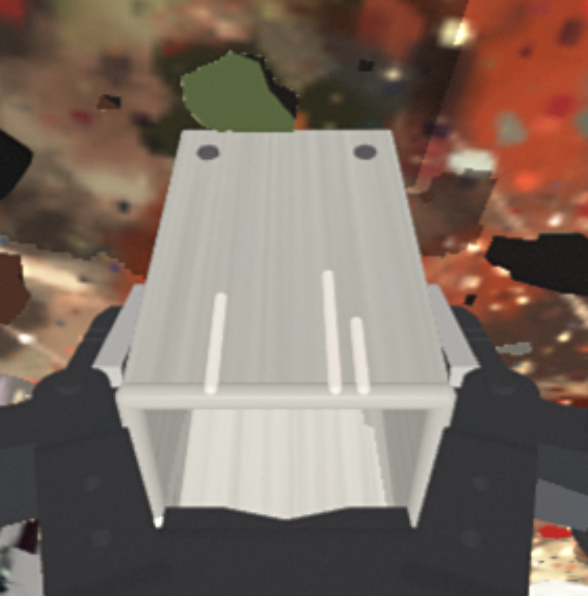

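The gripped holder shows its front rim from (118,388) to (457,388) and its front bottom edge from (182,130) to (391,130) in the crop.

```bash
python3 - <<'E'
from h import *
k=np.load('w2p.npz');p,R=k['p'],k['R']
psi=np.radians(8.9);f=np.array([np.cos(psi),np.sin(psi),0]);l=np.array([-f[1],f[0],0])
for x,y,h in[(118,387,80),(457,387,80),(182,130,0),(391,130,0)]:
    q=wray(p,R,120+x/2.1,100+y/2.1,[0,0,h],[0,0,1.]);print(q,'rel f,l',(q-p)@f,(q-p)@l)
E
```

```text
[440.389  39.041  80.   ] rel f,l -29.411513896921925 -27.141002590369226
[431.727  92.1    80.   ] rel f,l -29.760377445869654 26.619282506092542
[442.272  39.073   0.   ] rel f,l -27.546945533961086 -27.400757554790125
[433.826  91.943   0.   ] rel f,l -27.711928667245903 26.139111529670767
```

```bash
python3 - <<'E'
from h import *
p,R=pose();go(p+[0,0,200],R);go([578,-264,238],Rt(-32.8))
E
```

```text
shift [ -68.67    -0.666 -187.84 ] turn [0. 0. 0.]
shift [-124.733 -348.414 -166.104] turn [0.246 0.003 0.684]
```

jog_arm --rows '[[[0, 0, 0], [0, 0, 0]], [[0, 0, 0], [0, 0, 0]], [[-3, 0, -9], [0, 0, 0]], [[-10, 0, -28], [0, 0, 0]], [[-20, 0, -56], [0, 0, 0]], [[-31, 0, -85], [0, 0, 0]], [[-41, 0, -113], [0, 0, 0]], [[-51, 0, -141], [0, 0, 0]], [[-61, 0, -169], [0, 0, 0]], [[-68, 0, -188], [0, 0, 0]]]' --grip 40 --force 70

```text
time: 4.3
tool_pos: [464.1, 70.6, 239.6]
tcp_rot: [-179.7, 20.1, -171.1]
ft_force: [0.4, 0.1, -2.3]
finger_gap: 53.1
grip_force: 73.7
```

```bash
python3 - <<'E'
from h import *
go([578,-264,238],Rt(-32.8))
E
```

```text
shift [ -56.503 -348.066   23.965] turn [0.245 0.003 0.684]
```

jog_arm --rows '[[[-3, -18, 1], [0.01, 0, 0.03]], [[-8, -50, 3], [0.03, 0, 0.09]], [[-14, -88, 6], [0.06, 0, 0.16]], [[-21, -128, 9], [0.09, 0, 0.24]], [[-27, -168, 12], [0.12, 0, 0.32]], [[-34, -208, 15], [0.14, 0, 0.4]], [[-40, -248, 17], [0.17, 0, 0.48]], [[-46, -286, 20], [0.2, 0, 0.56]], [[-52, -320, 22], [0.225, 0, 0.63]], [[-56, -348, 24], [0.245, 0.003, 0.684]]]'

```text
time: 5.3
tool_pos: [577.2, -265.6, 234.5]
tcp_rot: [-179.9, 19.8, 147.0]
ft_force: [0.2, 0.2, -1.6]
finger_gap: 53.4
grip_force: 73.7
```

jog_arm --rows '[[[0, 0, 0], [0, 0, 0]], [[0, 0, 0], [0, 0, 0]], [[0, 0, 0], [0, 0, 0]], [[0, 0, 0], [0, 0, 0]]]'

```text
time: 5.7
tool_pos: [577.3, -262.8, 234.7]
tcp_rot: [-180.0, 19.9, 147.3]
ft_force: [-0.7, -0.4, -2.7]
finger_gap: 53.2
grip_force: 74.0
```

```bash
python3 - <<'E'
from h import *
s=r.sense();p,R=pose(s);print(p,s['tcp_rot'],s['ft_force'])
im,d=r.snapshot('wrist');cv2.imwrite('pics/w3.png',im);np.save('w3',d);np.savez('w3p',p=p,R=R.as_matrix())
E
```

```text
[ 577.345 -262.841  234.66 ] [-179.954   19.88   147.288] [-0.716 -0.44  -2.669]
```

View pics/w3.png

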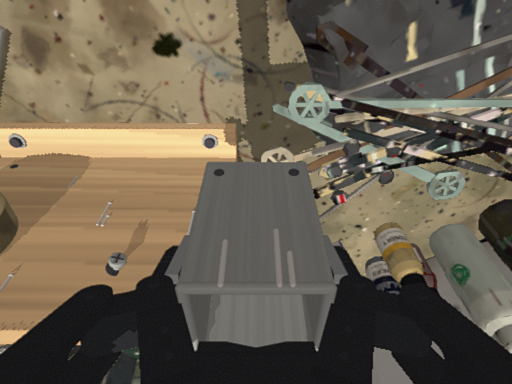

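The wrist view shows the screw head at (118,258), and the foot plank's edge (v≈125) is parallel to the image row. The holder sits unchanged in the grip.

```bash
python3 - <<'E'
from h import *
k=np.load('w3p.npz');p,R=k['p'],k['R'];d=np.load('w3.npy')
T=np.eye(4);T[:3,:3]=R;T[:3,3]=p
pts=np.array([P('wrist',u,v,d[v,u],T=T) for u in range(30,165,3) for v in range(195,310,3) if d[v,u]>0 and not(abs(u-122)<25 and abs(v-255)<32)])
pts=pts[(pts[:,2]>50)&(pts[:,2]<230)]
for _ in range(4):
    m=pts.mean(0);n=np.linalg.svd(pts-m)[2][2];e=(pts-m)@n;pts=pts[abs(e)<max(1.5,2*np.std(e))]
n*=np.sign(n[0]);print(len(pts),m,n,np.std(e),'yaw',np.degrees(np.arctan2(n[1],n[0])))
for u,v in((118,258),):
    print('head depth',d[v-2:v+3,u-2:u+3].round(0)[2],P('wrist',u,v,d[v,u],T=T))
    h=wray(p,R,u,v,m-11.5*n,n);print('head',h)
    f=np.array([np.cos(np.radians(-32.8)),np.sin(np.radians(-32.8)),0]);print((P('wrist',u,v,d[v,u],T=T)-m)@n)
im=cv2.imread('pics/w3.png');cv2.imwrite('pics/w3c.png',cv2.resize(im[225:290,80:160],None,fx=8,fy=8,interpolation=cv2.INTER_CUBIC))
for u,v in[(235,124),(5,127)]:print('foot front corner?',wray(p,R,u,v,[0,0,18],[0,0,1.]))
E
```

```text
1132 [ 562.293 -427.761  150.435] [ 0.84  -0.542  0.001] 0.498180251478766 yaw -32.81239016168519
head depth [236. 237. 238. 237. 238.] [ 576.634 -385.606  183.109]
head [ 576.239 -384.861  183.751]
-10.764442694063701
foot front corner? [ 593.453 -301.7     18.   ]
foot front corner? [ 458.502 -519.373   18.   ]
```

View pics/w3c.png

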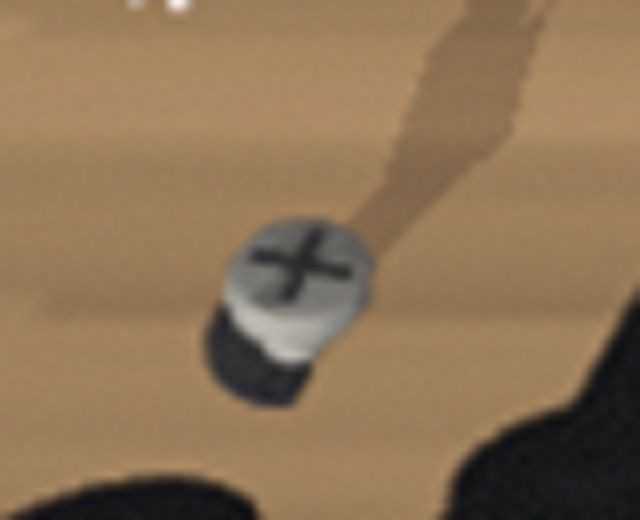

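```bash
cat >> h.py <<'E'
F=np.array([np.cos(np.radians(-32.8)),np.sin(np.radians(-32.8)),0]);L=np.array([-F[1],F[0],0])
H=np.array([576.2,-384.9,183.8])+11.5*F  # screw axis at board face
def rel():
    "hole rel. to screw axis at board face, along F,L,z"
    p,R=pose();q=p+31.3*F-.4*L+[0,0,60]-H;return np.array([q@F,q@L,q[2]])
def tgt(x,y,z): go(H+x*F+y*L+[0,0,z]-31.3*F+.4*L-[0,0,60],Rt(-32.8))
E
python3 - <<'E'
from h import *
print(rel());tgt(-50,0,50);tgt(-40,0,0);tgt(-20,0,0)
E
```

```text
[-45.234 102.816 110.96 ]
shift [  25.382 -102.762   55.73 ] turn [-0.    -0.002  0.001]
shift [  32.996 -102.735  106.148] turn [-0.    -0.002  0.001]
shift [  14.19  -102.761  112.955] turn [-0.    -0.002  0.001]
```

jog_arm --rows '[[[4, -15, 9], [0, 0, 0]], [[9, -36, 20], [0, 0, 0]], [[14, -57, 31], [0, 0, 0]], [[19, -78, 42], [0, 0, 0]], [[24, -94, 53], [0, 0, 0]], [[28, -101, 66], [0, 0, 0]], [[30, -102.7, 80], [0, 0, 0]], [[32, -102.7, 93], [0, 0, 0]], [[33, -102.7, 103], [0, 0, 0]], [[33, -102.7, 106], [0, 0, 0]]]'

```text
time: 6.75
tool_pos: [526.1, -351.6, 121.5]
tcp_rot: [-180.0, 19.7, 147.3]
ft_force: [-0.8, 0.2, -2.6]
finger_gap: 53.1
grip_force: 74.2
```

jog_arm --rows '[[[0, 0, 0], [0, 0, 0]], [[0, 0, 0], [0, 0, 0]], [[0, 0, 0], [0, 0, 0]], [[0, 0, 0], [0, 0, 0]]]'

```text
time: 7.15
tool_pos: [526.5, -353.0, 124.5]
tcp_rot: [-179.9, 20.0, 147.2]
ft_force: [-1.0, -0.0, -3.0]
finger_gap: 53.3
grip_force: 74.2
```

```bash
python3 - <<'E'
from h import *
print(rel(),r.sense()['ft_force']);tgt(-20,0,0);tgt(-14,0,0);tgt(-2,0,0)
s,d=r.snapshot('scene');t,_=r.snapshot('top')
cv2.imwrite('pics/n.png',cv2.resize(s[190:290,330:450],(720,600),interpolation=cv2.INTER_CUBIC))
E
```

```text
[-39.224  -0.535   0.675] [-0.957 -0.014 -3.009]
shift [-17.84    0.53    7.194] turn [-0.001 -0.001  0.001]
shift [-23.48    0.528   9.241] turn [-0.001 -0.001  0.001]
shift [-34.76    0.525  13.336] turn [-0.001 -0.001  0.001]
```

View pics/n.png

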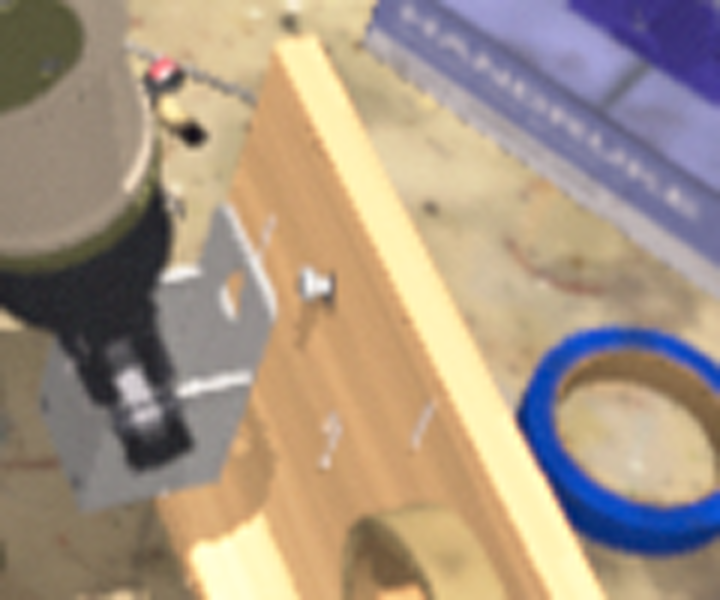

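The scene crop shows the holder facing the screw, with the hole at about (231,298) and the screw head at about (312,286).

```bash
python3 - <<'E'
from h import *
c=r.camera_params('scene');Mi=np.linalg.inv(np.array(c['pose']))
def pr(q):
    a=(Mi@np.r_[q,1])[:3];u,v=c['fx']*a[0]/a[2]+c['cx'],c['fy']*a[1]/a[2]+c['cy'];return np.array([(u-330)*6,(v-190)*6])
x=rel();q=H+x[0]*F+x[1]*L+[0,0,x[2]]
print('head front',pr(H-11.5*F),'mid',pr(H-9*F))
print('hole front',pr(q-3*F),'rear',pr(q),'eye front',pr(q-3*F+[0,0,17]))
for n,l,z in(('topR',-27,32),('topL',27,32)):print(n,pr(q+l*L+[0,0,z]))
print('rimR rear',pr(q-27*L+[0,0,-18]))
print('per mm',[pr(q+e)-pr(q) for e in(F,L,np.array([0,0,1.]))])
E
```

```text
head front [299.21  279.042] mid [305.155 277.795]
hole front [226.096 295.132] rear [233.3   293.621] eye front [233.937 270.556]
topR [275.608 304.846]
topL [221.918 190.601]
rimR rear [251.095 376.124]
per mm [array([ 2.4  , -0.503]), array([-0.964, -2.094]), array([ 0.461, -1.43 ])]
```

jog_arm --rows '[[[-5, 0.2, 2], [0, 0, 0]], [[-10, 0.4, 4], [0, 0, 0]], [[-15, 0.5, 6], [0, 0, 0]], [[-19, 0.5, 7.6], [0, 0, 0]], [[-22, 0.5, 8.7], [0, 0, 0]], [[-23.5, 0.5, 9.2], [0, 0, 0]], [[-23.5, 0.5, 9.2], [0, 0, 0]], [[-23.5, 0.5, 9.2], [0, 0, 0]], [[-23.5, 0.5, 9.2], [0, 0, 0]]]'

```text
time: 8.15
tool_pos: [547.5, -366.0, 122.9]
tcp_rot: [-179.9, 19.9, 147.2]
ft_force: [-0.5, 0.4, -1.8]
finger_gap: 53.4
grip_force: 74.2
```

```bash
python3 - <<'E'
from h import *
print(rel(),r.sense()['ft_force']);tgt(-10,0,0);tgt(-3,0,0)
E
```

```text
[-14.576  -0.014  -0.858] [-0.507  0.385 -1.838]
shift [-4.595  0.012  0.749] turn [-0.001 -0.002  0.001]
shift [-11.178   0.01    3.129] turn [-0.001 -0.002  0.001]
```

jog_arm --rows '[[[-1.2, 0, -0.4], [0, 0, 0]], [[-2.2, 0, -0.1], [0, 0, 0]], [[-3.2, 0, 0.2], [0, 0, 0]], [[-4.1, 0, 0.5], [0, 0, 0]], [[-5, 0, 0.9], [0, 0, 0]], [[-5.9, 0, 1.2], [0, 0, 0]], [[-5.9, 0, 1.2], [0, 0, 0]], [[-5.9, 0, 1.2], [0, 0, 0]]]'

```text
time: 8.95
tool_pos: [552.6, -369.3, 123.8]
tcp_rot: [-179.9, 19.9, 147.2]
ft_force: [0.4, 0.9, -2.6]
finger_gap: 53.2
grip_force: 74.2
```

```bash
python3 - <<'E'
from h import *
s=r.sense();f=s['ft_force'];print(rel(),'F,L,z',f@F,f@L,f[2],s['wrist_torque']);tgt(-3,0,0)
E
```

```text
[-8.467 -0.035 -0.002] F,L,z -0.08612598594935195 0.9622552742433718 -2.5620674863879214 [ 0.201  0.287 -0.036]
shift [-5.142  0.033  1.857] turn [-0.001 -0.002  0.001]
```

jog_arm --rows '[[[-1, 0, 0.4], [0, 0, 0]], [[-2, 0, 0.7], [0, 0, 0]], [[-3, 0, 1.1], [0, 0, 0]], [[-4, 0, 1.5], [0, 0, 0]], [[-4, 0, 1.5], [0, 0, 0]], [[-4, 0, 1.5], [0, 0, 0]]]'

```text
time: 9.55
tool_pos: [556.3, -371.6, 123.8]
tcp_rot: [-179.9, 19.9, 147.2]
ft_force: [-0.7, -0.4, -2.8]
finger_gap: 53.5
grip_force: 74.2
```

```bash
cat >> h.py <<'E'
def st():
    s=r.sense();f=s['ft_force'];print(rel(),'F,L,z',f@F,f@L,f[2],s['wrist_torque'])
E
python3 - <<'E'
from h import *
st();tgt(-2,0,0)
E
```

```text
[-4.184 -0.006 -0.018] F,L,z -0.37337413954627774 -0.7475164673666977 -2.8027775188425252 [0.166 0.229 0.012]
shift [-2.06   0.006  0.725] turn [-0.001 -0.002  0.001]
```

jog_arm --rows '[[[-0.5, 0, 0.2], [0, 0, 0]], [[-1, 0, 0.4], [0, 0, 0]], [[-1.5, 0, 0.55], [0, 0, 0]], [[-2, 0, 0.7], [0, 0, 0]], [[-2.5, 0, 0.9], [0, 0, 0]], [[-2.5, 0, 0.9], [0, 0, 0]]]'

```text
time: 10.15
tool_pos: [558.2, -372.8, 123.7]
tcp_rot: [-179.9, 19.8, 147.2]
ft_force: [-4.8, 1.9, 0.7]
finger_gap: 53.4
grip_force: 74.8
```

```bash
python3 - <<'E'
from h import *
st()
E
```

```text
[-1.907 -0.02  -0.064] F,L,z -5.083235506197724 -0.9673518109155641 0.7494289374635299 [ 0.224  0.472 -0.091]
```

jog_arm --rows '[[[0.5, 0, -0.2], [0, 0, 0]], [[1.3, 0, 0.6], [0, 0, 0]], [[1.6, 0, 1.6], [0, 0, 0]], [[2, 0, 2.6], [0, 0, 0]], [[2.3, 0, 3.5], [0, 0, 0]], [[2.7, 0, 4.4], [0, 0, 0]], [[3, 0, 5.3], [0, 0, 0]], [[3, 0, 5.3], [0, 0, 0]]]'

```text
time: 10.95
tool_pos: [557.9, -373.0, 118.5]
tcp_rot: [-179.9, 20.0, 147.2]
ft_force: [-2.3, -0.6, 1.3]
finger_gap: 53.8
grip_force: 74.6
```

```bash
python3 - <<'E'
from h import *
st();tgt(-2.4,0,-12);tgt(-2.4,0,-16)
E
```

```text
[-2.049 -0.319 -5.308] F,L,z -1.5572998515579508 -1.7730308757237572 1.2802856132671683 [-0.136  0.199 -0.102]
shift [2.613 0.327 6.17 ] turn [-0.001 -0.001  0.   ]
shift [3.979 0.331 9.93 ] turn [-0.001 -0.001  0.   ]
```

jog_arm --rows '[[[0.6, -0.5, 0.8], [0, 0, 0]], [[1, -0.7, 1.8], [0, 0, 0]], [[1.3, -0.7, 2.7], [0, 0, 0]], [[1.6, -0.7, 3.7], [0, 0, 0]], [[2, -0.7, 4.6], [0, 0, 0]], [[2.3, -0.7, 5.5], [0, 0, 0]], [[2.6, -0.7, 6.2], [0, 0, 0]], [[2.6, -0.7, 6.2], [0, 0, 0]]]'

```text
time: 11.75
tool_pos: [556.1, -373.1, 110.2]
tcp_rot: [-179.9, 19.8, 147.2]
ft_force: [-2.0, -5.1, -1.2]
finger_gap: 53.3
grip_force: 74.4
```

```bash
python3 - <<'E'
from h import *
st();tgt(-2.4,-1,-16);tgt(-2.4,-1,-18)
E
```

```text
[ -3.434  -1.391 -13.55 ] F,L,z 1.0632711614095862 -5.412657304653016 -1.1641156800649448 [-0.28   0.419 -0.475]
shift [-0.142  0.395  2.655] turn [-0.001 -0.003  0.   ]
shift [0.535 0.398 4.536] turn [-0.001 -0.003  0.   ]
```

jog_arm --rows '[[[0, -0.7, 0], [0, 0, 0]], [[0, -1.4, 0], [0, 0, 0]], [[0, -1.7, 0.4], [0, 0, 0]], [[0, -1.7, 0.9], [0, 0, 0]], [[0, -1.7, 0.9], [0, 0, 0]], [[0, -1.7, 0.9], [0, 0, 0]]]'

```text
time: 12.35
tool_pos: [556.1, -374.2, 109.9]
tcp_rot: [-180.0, 19.8, 147.2]
ft_force: [-0.3, -2.1, -3.1]
finger_gap: 53.4
grip_force: 74.2
```

```bash
python3 - <<'E'
from h import *
st();tgt(-2.4,-2.7,-18)
E
```

```text
[ -2.872  -2.247 -13.932] F,L,z 0.8705262589250035 -1.9169724151646954 -3.1481981882735237 [ 0.198  0.263 -0.063]
shift [ 0.937 -0.45   3.987] turn [-0.001 -0.003  0.001]
```

jog_arm --rows '[[[0.2, -0.5, 0.8], [0, 0, 0]], [[0.4, -0.6, 1.6], [0, 0, 0]], [[0.6, -0.6, 2.3], [0, 0, 0]], [[0.8, -0.6, 3], [0, 0, 0]], [[0.8, -0.6, 3], [0, 0, 0]], [[0.8, -0.6, 3], [0, 0, 0]]]'

```text
time: 12.95
tool_pos: [556.2, -375.1, 107.1]
tcp_rot: [-179.9, 19.9, 147.2]
ft_force: [-0.5, 0.0, -0.9]
finger_gap: 53.4
grip_force: 74.2
```

```bash
python3 - <<'E'
from h import *
st()
E
```

```text
[ -2.325  -3.001 -16.655] F,L,z -0.4237679126190193 -0.2696874904782486 -0.9266006422780424 [ 0.171  0.186 -0.04 ]
```

jog_arm --rows '[[[0.2, 0, 0.5], [0, 0, 0]], [[0.35, 0, 1], [0, 0, 0]], [[0.5, 0, 1.5], [0, 0, 0]], [[0.65, 0, 1.9], [0, 0, 0]], [[0.65, 0, 1.9], [0, 0, 0]]]'

```text
time: 13.45
tool_pos: [556.3, -375.3, 105.4]
tcp_rot: [-179.9, 19.9, 147.2]
ft_force: [-0.0, 0.2, -1.1]
finger_gap: 53.6
grip_force: 74.3
```

```bash
python3 - <<'E'
from h import *
st()
E
```

```text
[ -2.08   -3.094 -18.381] F,L,z -0.11252001312771326 0.11367377700072308 -1.129436017239327 [ 0.094  0.223 -0.036]
```

Still free; go on down.

jog_arm --rows '[[[0.2, 0, 0.5], [0, 0, 0]], [[0.35, 0, 1], [0, 0, 0]], [[0.5, 0, 1.4], [0, 0, 0]], [[0.5, 0, 1.4], [0, 0, 0]]]'

```text
time: 13.85
tool_pos: [556.6, -375.5, 104.9]
tcp_rot: [-179.9, 20.0, 147.2]
ft_force: [-4.7, 2.9, 6.4]
finger_gap: 53.1
grip_force: 75.5
```

```bash
python3 - <<'E'
from h import *
st()
E
```

```text
[ -1.79   -3.139 -18.921] F,L,z -5.542141962650441 -0.09091016867787312 6.353390220654418 [ 0.162  0.329 -0.136]
```

jog_arm --rows '[[[0, 0, 0], [0, 0, 0]], [[0, 0, 0], [0, 0, 0]], [[0, 0, 0], [0, 0, 0]], [[0, 0, 0], [0, 0, 0]], [[0, 0, 0], [0, 0, 0]], [[0, 0, 0], [0, 0, 0]]]' --grip 60 --force 20

```text
time: 14.45
tool_pos: [556.2, -375.1, 103.6]
tcp_rot: [-179.9, 19.9, 147.2]
ft_force: [0.9, -0.5, -0.3]
finger_gap: 59.9
grip_force: 0.0
```

jog_arm --rows '[[[0, 0, 0], [0, 0, 0]], [[0, 0, 0], [0, 0, 0]], [[0, 0, 0], [0, 0, 0]], [[0, 0, 0], [0, 0, 0]], [[0, 0, 0], [0, 0, 0]], [[0, 0, 0], [0, 0, 0]]]' --grip 80

```text
time: 15.05
tool_pos: [556.2, -375.2, 103.7]
tcp_rot: [-179.9, 19.9, 147.2]
ft_force: [-0.7, 0.5, 0.9]
finger_gap: 79.8
grip_force: 0.0
```

```bash
python3 - <<'E'
from h import *
st();s,d=r.snapshot('scene')
cv2.imwrite('pics/f1.png',cv2.resize(s[190:290,330:450],(720,600),interpolation=cv2.INTER_CUBIC))
E
```

```text
[ -2.261  -3.031 -20.129] F,L,z -0.8439095346789495 0.034428194271984125 0.8793081909830339 [0.068 0.166 0.01 ]
```

View pics/f1.png

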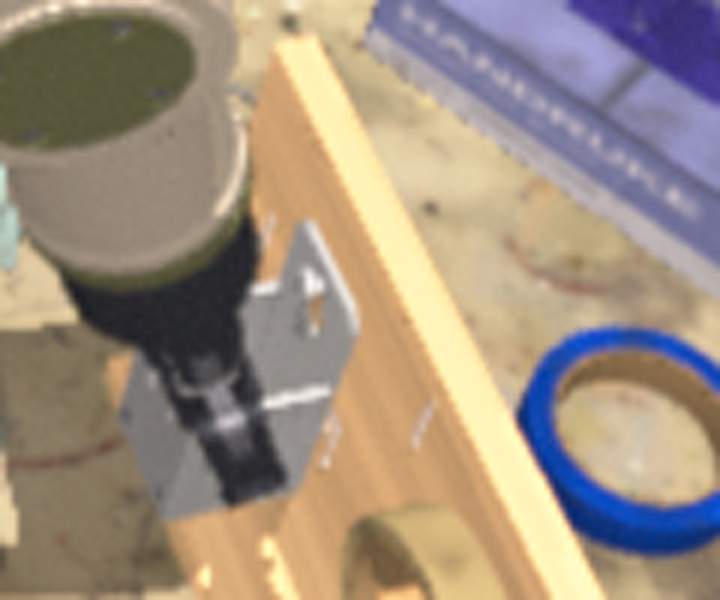

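The holder hangs on the screw: the head is at (312,282) at the top of the slot, with the round hole below at (316,315). Next I back off along the tool axis.

jog_arm --rows '[[[0, 0, -4], [0, 0, 0]], [[0, 0, -15], [0, 0, 0]], [[0, 0, -30], [0, 0, 0]], [[0, 0, -50], [0, 0, 0]], [[0, 0, -75], [0, 0, 0]], [[0, 0, -100], [0, 0, 0]], [[0, 0, -125], [0, 0, 0]], [[0, 0, -145], [0, 0, 0]], [[0, 0, -150], [0, 0, 0]], [[0, 0, -150], [0, 0, 0]]]'

```text
time: 16.1
tool_pos: [513.8, -347.8, 247.0]
tcp_rot: [-179.9, 20.1, 147.2]
ft_force: [-0.1, 0.7, -0.0]
finger_gap: 80.6
grip_force: 0.0
```

jog_arm --rows '[[[0, 0, 0], [0, 0, 0]], [[0, 0, 0], [0, 0, 0]], [[0, 0, 0], [0, 0, 0]], [[0, 0, 0], [0, 0, 0]], [[0, 0, 0], [0, 0, 0]]]'

```text
time: 16.6
tool_pos: [513.3, -347.4, 244.1]
tcp_rot: [-180.0, 19.8, 147.2]
ft_force: [-0.4, -0.8, 0.6]
finger_gap: 79.9
grip_force: 0.0
```

```bash
python3 - <<'E'
from h import *
s,d=r.snapshot('scene')
c=r.camera_params('scene');M=np.array(c['pose'])
v,u=np.mgrid[215:290,340:400];D=d[215:290,340:400]
q=np.stack([(u-c['cx'])/c['fx']*D,(v-c['cy'])/c['fy']*D,D],-1)@M[:3,:3].T+M[:3,3]-H
a=np.stack([q@F,q@L,q[...,2]],-1).reshape(-1,3)
# pocket front wall and rim region near the holder
k=(a[:,0]>-75)&(a[:,0]<-50)&(abs(a[:,1]+3)<35)&(a[:,2]>-125)&(a[:,2]<-30)
print(k.sum(),np.percentile(a[k],[5,50,95],axis=0))
import numpy.linalg as la
b=a[k];m=b.mean(0);n=la.svd(b-m)[2][2];print('front wall normal',n)
st()
E
```

```text
319 [[ -62.76   -31.595 -111.628]
 [ -61.216  -13.235  -71.401]
 [ -53.399   18.519  -35.713]]
front wall normal [0.996 0.085 0.007]
[-53.344  -2.897 120.523] F,L,z 0.013381051796160897 -0.36626797135846234 -0.40919914301843585 [0.131 0.116 0.01 ]
```

```bash
python3 - <<'E'
from h import *
print(r.hand_in())
E
```

```text
the job is handed in; nothing more can be done
None
```

The holder hangs by itself on the screw, upright and flat against the board as far as the last camera check shows, with the arm clear; I handed the job in at about 17 s (no verdict was returned).

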